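# Find the stamped sample crate and push it into the dispatch lane

## Task

Two alike sample crates stand left and right of the dispatch lane taped on the lab bench, and one of them has a ring-and-cross stamp on its underside. Tip both crates over onto their sides with the fingers to see underneath, then push the stamped one, still lying on its side, across the bench until it lies wholly between the two tape strips of the lane, and leave the other lying on its side outside the lane. Do not lift or carry the crates, and leave the bottle, the jar and the weight alone.

Things in the scene. Friction and masses are not known exactly. Their poses are not given: they have to be found in the camera images.
- crate_stamped: Closed sample crate, grey plastic with white lid, a block 80 x 80 mm and 110 mm tall, 0.25 to 0.6 kg. Origin at the centre of its underside, z up through the lid, x and y square to its sides; x starts within 0.35 rad of straight away from the robot. This is the crate with the stamp: a dark inked ring 52 mm across with a cross inside, on the underside, not seen until it is tipped. It may stand at either place.
- crate_plain: Closed sample crate, grey plastic with white lid, a block 80 x 80 mm and 110 mm tall, 0.25 to 0.6 kg. Origin at the centre of its underside, z up through the lid, x and y square to its sides; x starts within 0.35 rad of straight away from the robot. Its underside is bare; otherwise it looks the same as the stamped one.
- crate_stamped_mid (a point): the middle of the stamped crate's block, 55 mm from the underside; 55 mm above the bench when upright, 40 mm when it lies on its side. Ordinary friction: a push about 80 mm or more up one side of an upright crate tips it about the opposite bottom edge rather than sliding it; past about 36 degrees it falls onto its side by itself
- crate_plain_mid (a point): the middle of the other crate's block, 55 mm from its underside; it tips in the same way
- lane: the dispatch lane: two flat dark tape strips on the bench, 560 mm long, with 160 mm of clear bench between them, marked off by short ticks at the ends. Origin at the lane's middle on the bench, x along the lane, y across it. Flat, nothing to bump into.
- bottle: bystander: white plastic bottle, 56 mm across, 150 mm tall, beyond the left crate's outer side; origin under its centre
- jar: bystander: glass jar with a red lid, 52 mm across, 70 mm tall, behind the crates on the right; origin under its centre
- weight: bystander: steel balance weight with a knob, 44 mm across, 62 mm tall, behind the crates on the left; origin under its centre

How it is judged:
By the outcome, as a careful person would: the job done as asked, in the order asked, and still so for the second after the job is handed in, with the robot touching nothing.
It also fails if it takes over 64 s, if anything falls off the work surface, if the arm or the gripper's body presses on something with over 40 N, if the wrist force passes 120 N, or if a joint passes its speed limit or range.

## Robot

A 6-joint arm with a two-finger parallel gripper is mounted at the origin on the work surface. World frame = base frame: x ahead of the robot, y to its left, z up, the work surface at z = 0. Lengths are in mm, angles in degrees, forces in N, time in s.
With the tool pointing down it reaches from about 350 to 850 mm from the base axis. Payload 8.1 kg.
Tool frame: the origin (TCP) lies midway between the tips of the shut fingers; the grasp point (between the pads) lies 19 mm behind it (r.tcp_to_grasp is the distance from the TCP to the grasp point, in mm); z points along the fingers, y is the direction in which the jaws open and shut (so a half turn about z gives the same grasp; the last joint's range is limited). The gripper opens to 85 mm and grips with 20 to 120 N. Pads are 22 mm wide; open, the fingers measure 114 mm over their backs; the gripper's body (76 mm by 85 mm) begins 54 mm behind the grasp point. The pads swing forward as they close: fully open they stand 13 mm farther back than shut.
Start: joints at [61.054, 7.471, 85.268, -0, 87.261, -4.893], TCP at [244.526, 547.916, 231.292] pointing down, gripper open.
Joint ranges: [-169.43, 169.43], [-51.17, 129.36], [1.28, 143.12], [-76.62, 256.62], [0, 156.53], [-152.29, 152.29]. Speed limits (degrees/s): [136.94, 136.94, 159.86, 180, 180, 180].

## Interface

Orientations are given as [roll, pitch, yaw] about the fixed x, y, z axes, in that order (R = Rz(yaw) Ry(pitch) Rx(roll)).
In Python, from bench import r gives the robot as it stands.
- The arm moves only by the tool jog_arm, never from a script. Its argument "targets" is a list of rows, each a list of 7 numbers: the shift along the tool's x, y, z in m, then the turn, a rotation vector about the tool's x, y, z in rad, then the closure, from 0 (fully open) to 1 (shut). In form: [[dx, dy, dz, wx, wy, wz, claw], ...]. A call has 1 to 5 rows; each row is the pose to reach, as a shift and turn from the pose commanded when the call began, along the tool's axes at that moment; what a row does not reach only later rows make up. A row lasts 1/12 s, in which the tool goes at most 41.7 mm and 7.16 degrees, less where a joint would pass 70% of its speed; a pose out of reach is approached as far as the arm can. A call with a gripper value outside its range is refused whole. The fingers move at their own pace and stop on an object; "newtons" is the grip in N (left out, the last holds). Time passes only in rows, so rows that repeat a pose let the fingers close. It gives the time, the measured TCP pose, the force and the opening at its end, in the units of the state.
- r.sense(): the state, without advancing time (a new reading comes with each control period).
- r.snapshot(name): name is "scene" or "top" or "wrist"; returns a dict with "pixels" (400x640x3 uint8, red, green, blue), "fx", "fy", "cx", "cy" (pixels), "dist" ([k1, k2, p1, p2, k3] as OpenCV has them; the pictures are not rectified), "origin" and "attitude" of the camera in the world. Camera axes: x right, y down, z forward; pixel columns grow to the right and rows downward; lengths in mm; the calibration is good to about 2 mm. A picture is of the moment at which its call begins. There is no depth.
- r.hand_in(): hands the job in, once; it reports no verdict.
The state is a dict: "time": time; "joint_pos": joint angles; "qd": joint speeds; "joint_efforts": joint torques, N m; "tool_pos": TCP position; "tcp_rot": TCP orientation; "ft_force": force on the tool from outside, world axes, zero at the start; "wrist_torque": the same for the moment, N m; "finger_gap": finger opening in mm.
Only numpy, scipy, OpenCV 4.12 (cv2) and the standard library are available. Lean on these libraries where they do the work, as an engineer would, in place of code of your own. Each camera call takes 0.05 s, during which the arm holds its last target.

## Working session

There is one attempt and no reset: what is moved stays moved. The work goes in short steps, Python scripts to look and compute and a tool call to move; the robot and the scene stay as the last step left them, time stands still between calls to the robot, and variables do not carry over. Pictures are saved under pics/ and viewed, and the job is handed in when it is done.

Besides the shell and the picture viewer there is one more tool, called after ">>>" by a JSON object that holds its "name" and its "arguments". jog_arm: Moves the arm, as the interface text tells. Its arguments: {"type":"object","properties":{"targets":{"type":"array","items":{"type":"array","items":{"type":"number"}}},"newtons":{"type":"number"}},"required":["targets"]}

```bash
ls; mkdir -p pics
python3 - <<'E'
from bench import r
import cv2
s=r.sense(); print(s)
for n in ["scene","top"]:
    d=r.snapshot(n); cv2.imwrite(f"pics/{n}0.png",d["pixels"][:,:,::-1]); print(n,{k:v for k,v in d.items() if k!="pixels"})
E
```

```text
pics
{'time': 0.0, 'joint_pos': array([ 6.10550907e+01,  7.51513051e+00,  8.53294623e+01,  1.27449015e-03,
        8.72621239e+01, -4.89286783e+00]), 'qd': array([-0.00488463,  0.07435595, -0.00439882,  0.04288441,  0.01801776,
        0.0457742 ]), 'joint_efforts': array([ 1.17314544e-04, -5.69402683e+01, -5.00551951e+01, -3.16190408e-04,
        1.52467604e-02, -1.87317340e-05]), 'tool_pos': array([244.24132912, 547.43268205, 230.2424524 ]), 'tcp_rot': array([-1.79893781e+02, -1.03704458e-02,  1.55947887e+02]), 'ft_force': array([ 0.20032987, -0.19737369, -0.61525854]), 'wrist_torque': array([-0.01886793,  0.00825632, -0.02109271]), 'finger_gap': 85.29622706438712}
scene {'fx': 418.63807331070024, 'fy': 418.63807331070024, 'cx': 327.58570934481656, 'cy': 200.18078553815783, 'dist': array([-0.00746238,  0.        ,  0.        ,  0.        ,  0.        ]), 'origin': array([1054.01591563,  472.87261924,  971.97615911]), 'attitude': array([-150.03986999,    0.66216303,  128.89801926])}
top {'fx': 379.25697334509516, 'fy': 379.25697334509516, 'cx': 319.20945416075284, 'cy': 203.94753798290188, 'dist': array([-0.0423044,  0.       ,  0.       ,  0.       ,  0.       ]), 'origin': array([ 536.63366371,  121.21300769, 1134.65939232]), 'attitude': array([-173.56495681,    1.45993874,  -91.65930671])}
```

View pics/scene0.png

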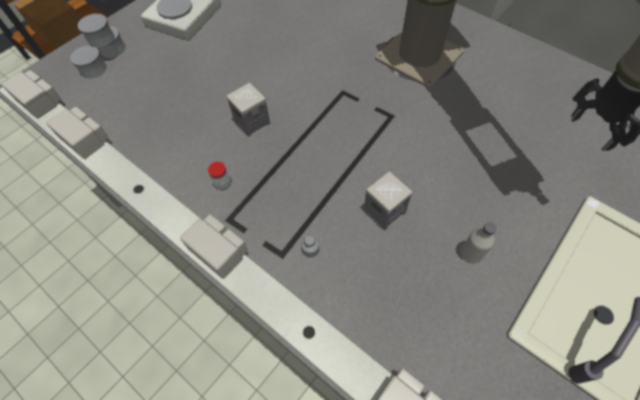

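View pics/top0.png

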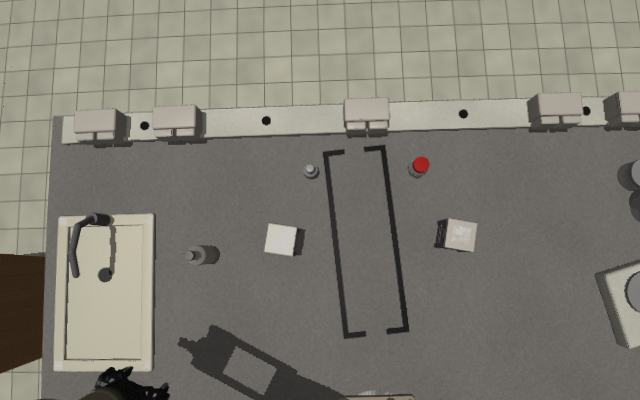

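```bash
cat > h.py <<'E'
import numpy as np, cv2
from scipy.spatial.transform import Rotation as R
from bench import r
def ray(d,px):
    K=np.array([[d['fx'],0,d['cx']],[0,d['fy'],d['cy']],[0,0,1]])
    p=np.atleast_2d(np.array(px,float)).reshape(-1,1,2)
    u=cv2.undistortPoints(p,K,d['dist']).reshape(-1,2)
    v=np.c_[u,np.ones(len(u))]
    return R.from_euler('xyz',d['attitude'],degrees=True).apply(v)
def plane(d,px,z):
    v=ray(d,px); o=d['origin']; t=(z-o[2])/v[:,2]
    return o+v*t[:,None]
def proj(d,P):
    K=np.array([[d['fx'],0,d['cx']],[0,d['fy'],d['cy']],[0,0,1]])
    c=R.from_euler('xyz',d['attitude'],degrees=True).inv().apply(np.atleast_2d(P)-d['origin'])
    return cv2.projectPoints(c.reshape(-1,1,3),np.zeros(3),np.zeros(3),K,d['dist'])[0].reshape(-1,2)
def snap(n,f=None,crop=None,s=1):
    d=r.snapshot(n)
    if f:
        im=d['pixels'][:,:,::-1]
        if crop: x0,y0,x1,y1=crop; im=im[y0:y1,x0:x1]
        if s!=1: im=cv2.resize(im,None,fx=s,fy=s,interpolation=cv2.INTER_CUBIC)
        cv2.imwrite(f'pics/{f}.png',im)
    return d
E
python3 - <<'E'
from h import *
d=snap('top','top1',(250,130,490,350),3)
im=d['pixels'];g=im.min(2)
hsv=cv2.cvtColor(im,cv2.COLOR_RGB2HSV)
for nm,(x0,y0,x1,y1) in dict(L=(255,215,310,262),R=(430,210,485,258)).items():
    m=np.zeros_like(g); m[y0:y1,x0:x1]=(g[y0:y1,x0:x1]>150)*255
    c=max(cv2.findContours(m,0,2)[0],key=cv2.contourArea)
    rc=cv2.minAreaRect(c); b=cv2.boxPoints(rc); w=plane(d,b,110)
    print(nm,rc,w.mean(0).round(1),[np.linalg.norm(w[i]-w[i-1]).round(1) for i in range(4)],[np.degrees(np.arctan2(*(w[i]-w[i-1])[[1,0]])).round(1) for i in range(4)])
print('lane ',plane(d,[[325,153],[383,148],[406,331],[346,336]],0).round(0))
print('bottlebase,weight,jar',plane(d,[[212,254],[312,174],[416,173]],0).round(0), plane(d,[[421,164]],70).round(0),plane(d,[[193,256]],150).round(0))
E
```

```text
L ((279.9499816894531, 239.1500244140625), (28.12525177001953, 28.489164352416992), 8.972626686096191) [560.8 252.8 110. ] [np.float64(76.1), np.float64(76.7), np.float64(76.7), np.float64(76.4)] [np.float64(79.6), np.float64(-9.9), np.float64(-100.6), np.float64(169.7)]
R ((460.6351623535156, 234.68917846679688), (28.112226486206055, 27.783428192138672), 9.462323188781738) [ 557.9 -233.5  110. ] [np.float64(75.0), np.float64(75.0), np.float64(75.6), np.float64(75.0)] [np.float64(78.7), np.float64(-13.1), np.float64(-101.3), np.float64(166.4)]
lane  [[822. 124.   0.]
 [831. -53.   0.]
 [286. -95.   0.]
 [277.  80.   0.]]
bottlebase,weight,jar [[ 525.  472.    0.]
 [ 758.  166.    0.]
 [ 750. -149.    0.]] [[ 763. -149.   70.]] [[522. 476. 150.]]
```

View pics/top1.png

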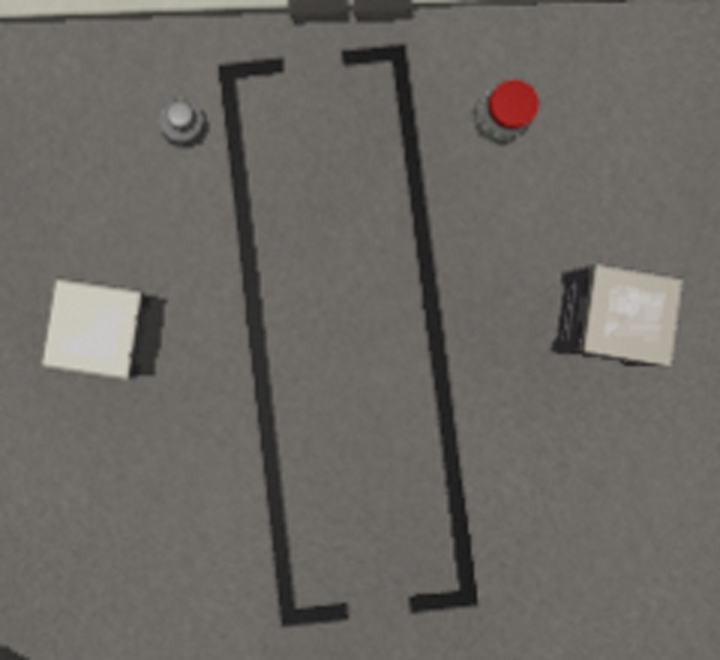

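```bash
cat >> h.py <<'E'
def rel(x,y,z,yaw):
    s=r.sense(); R0=R.from_euler('xyz',s['tcp_rot'],degrees=True)
    d=R0.inv().apply(np.array([x,y,z])-s['tool_pos'])/1000
    w=(R0.inv()*R.from_euler('xyz',[180,0,yaw],degrees=True)).as_rotvec()
    print('t',round(s['time'],2),'d',d.round(4),'w',w.round(3),'rows',(np.linalg.norm(d)*1000/41.7).round(1))
def toolax():
    s=r.sense(); return R.from_euler('xyz',s['tcp_rot'],degrees=True).as_matrix()
E
python3 -c "
from h import *
rel(640,239,150,170)
"
```

```text
t 0.15 d [-0.4871 -0.1204  0.0806] w [-0.001 -0.    -0.245] rows 12.2
```

>>> {"name": "jog_arm", "arguments": {"targets": [[-0.487, -0.12, 0.08, 0, 0, -0.245, 0.5], [-0.487, -0.12, 0.08, 0, 0, -0.245, 0.5], [-0.487, -0.12, 0.08, 0, 0, -0.245, 0.5], [-0.487, -0.12, 0.08, 0, 0, -0.245, 0.5], [-0.487, -0.12, 0.08, 0, 0, -0.245, 0.5]]}}

```text
time: 0.57
tool_pos: [404.2, 423.1, 198.7]
tcp_rot: [-180.0, -0.0, 170.0]
ft_force: [0.2, 0.9, 0.2]
finger_gap: 42.8
```

```bash
python3 -c "
from h import *
s=r.sense();print(s['tool_pos'],s['tcp_rot'],s['finger_gap'])
rel(640,239,150,170)
"
```

```text
[404.17412963 423.13547299 198.6841222 ] [-1.79984064e+02 -1.09883085e-02  1.70031948e+02] 42.805541632229044
t 0.57 d [-0.2641 -0.1405  0.0487] w [-0.    -0.     0.001] rows 7.3
```

>>> {"name": "jog_arm", "arguments": {"targets": [[-0.264, -0.14, 0.049, 0, 0, 0, 0.5], [-0.264, -0.14, 0.049, 0, 0, 0, 0.5], [-0.264, -0.14, 0.049, 0, 0, 0, 0.5], [-0.264, -0.14, 0.049, 0, 0, 0, 0.5], [-0.264, -0.14, 0.049, 0, 0, 0, 0.5]]}}

```text
time: 0.98
tool_pos: [566.5, 296.4, 164.9]
tcp_rot: [-180.0, -0.0, 170.0]
ft_force: [-0.2, 0.4, 0.8]
finger_gap: 42.8
```

```bash
python3 -c "
from h import *
rel(640,239,88,170)
"
```

```text
t 0.98 d [-0.0824 -0.0437  0.0769] w [-0. -0. -0.] rows 2.9
```

>>> {"name": "jog_arm", "arguments": {"targets": [[-0.082, -0.043, 0.01, 0, 0, 0, 0.5], [-0.082, -0.043, 0.01, 0, 0, 0, 0.5], [-0.082, -0.043, 0.01, 0, 0, 0, 0.5], [-0.082, -0.043, 0.077, 0, 0, 0, 0.5], [-0.082, -0.043, 0.077, 0, 0, 0, 0.5]]}}

```text
time: 1.4
tool_pos: [639.9, 240.2, 87.1]
tcp_rot: [180.0, 0.1, 169.8]
ft_force: [-1.1, -0.6, -2.7]
finger_gap: 43.0
```

```bash
python3 -c "
from h import *
snap('scene','s1',(300,60,560,300),3)
rel(612,244,88,170)
"
```

```text
t 1.45 d [ 0.0234  0.0004 -0.0083] w [-0.004 -0.009 -0.002] rows 0.6
```

View pics/s1.png

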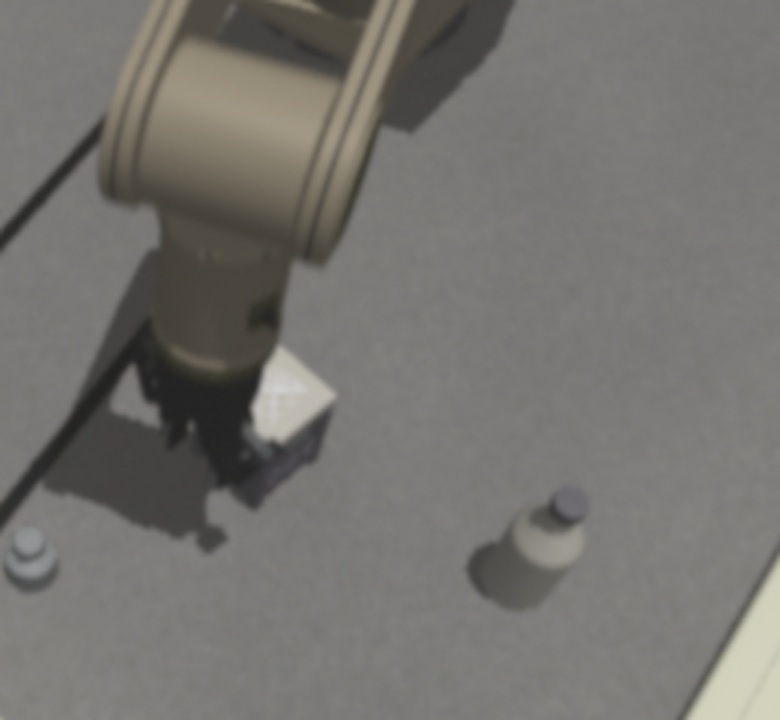

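>>> {"name": "jog_arm", "arguments": {"targets": [[0.01, 0, -0.004, 0, 0, 0, 0.5], [0.016, 0, -0.004, 0, 0, 0, 0.5], [0.02, 0, -0.004, 0, 0, 0, 0.5]]}}

```text
time: 1.7
tool_pos: [618.6, 245.6, 93.5]
tcp_rot: [180.0, 0.0, 170.0]
ft_force: [0.7, 0.3, 0.4]
finger_gap: 42.8
```

>>> {"name": "jog_arm", "arguments": {"targets": [[0.008, 0, 0.004, 0, 0, 0, 0.5], [0.015, 0, 0.004, 0, 0, 0, 0.5], [0.022, 0, 0.004, 0, 0, 0, 0.5], [0.029, 0, 0.004, 0, 0, 0, 0.5], [0.036, 0, 0.004, 0, 0, 0, 0.5]]}}

```text
time: 2.12
tool_pos: [583.3, 251.5, 89.3]
tcp_rot: [180.0, 0.1, 170.0]
ft_force: [2.0, -0.6, 1.8]
finger_gap: 42.9
```

```bash
python3 -c "
from h import *
snap('scene','s2',(300,60,560,300),3)
"
```

```text
(no output)
```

View pics/s2.png

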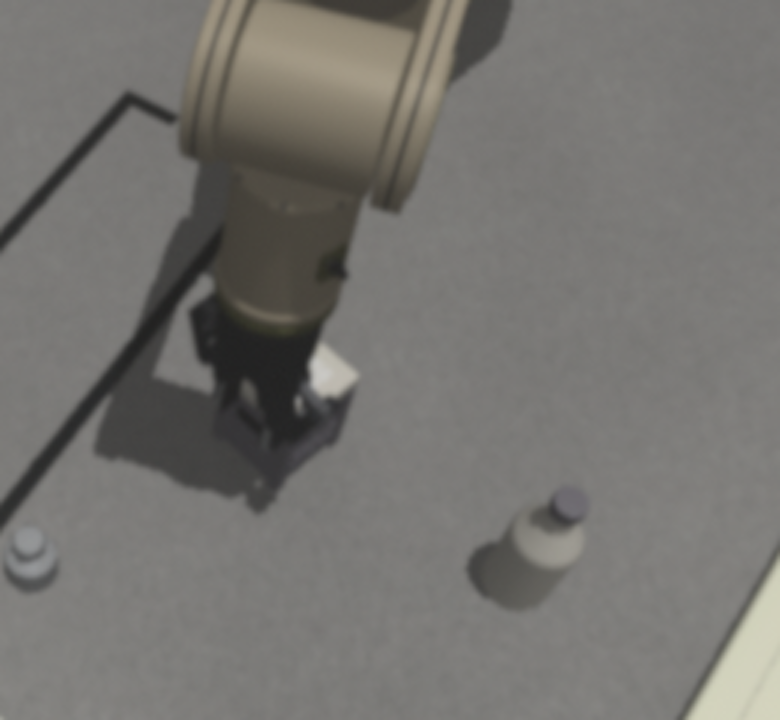

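>>> {"name": "jog_arm", "arguments": {"targets": [[0.007, 0, 0, 0, 0, 0, 0.5], [0.014, 0, 0, 0, 0, 0, 0.5], [0.02, 0, 0, 0, 0, 0, 0.5], [0.025, 0, 0, 0, 0, 0, 0.5], [0.025, 0, 0, 0, 0, 0, 0.5]]}}

```text
time: 2.58
tool_pos: [557.5, 255.8, 88.2]
tcp_rot: [-180.0, -0.1, 170.0]
ft_force: [0.2, -0.0, 0.5]
finger_gap: 42.6
```

```bash
python3 -c "
from h import *
snap('scene','s3',(300,60,560,300),3)
"
```

```text
(no output)
```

View pics/s3.png

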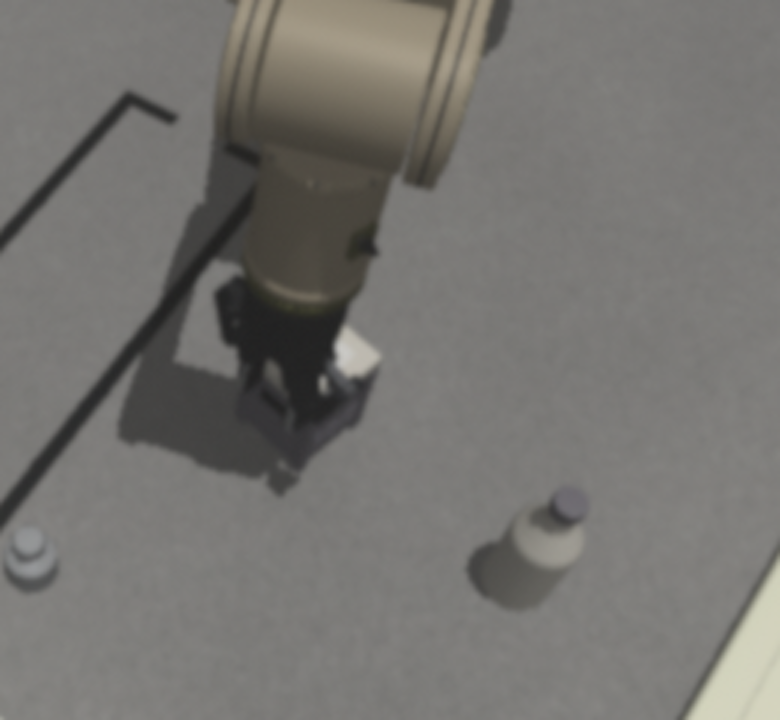

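```bash
python3 -c "
from h import *
d=snap('wrist','w3')
d=snap('top','t3',(200,150,360,300),4)
d=snap('scene')
print(plane(d,[[383.3,228.3],[391.7,220],[398.3,213.3]],0))
print(plane(d,[[383.3,228.3],[391.7,220],[398.3,213.3]],20))
print(proj(d,[r.sense()['tool_pos']]), (proj(d,[r.sense()['tool_pos']])-[300,60])*3, r.sense()['ft_force'])
"
```

```text
[[6.00686774e+02 2.77107177e+02 1.13686838e-13]
 [5.67382616e+02 2.80349880e+02 0.00000000e+00]
 [5.40260338e+02 2.82650059e+02 1.13686838e-13]]
[[610.01476245 281.13537174  20.        ]
 [577.39589291 284.31135064  20.        ]
 [550.83170006 286.5641999   20.        ]]
[[389.75393699 195.33356758]] [[269.26181098 406.00070275]] [0.66837371 1.37693528 0.28925968]
```

View pics/w3.png

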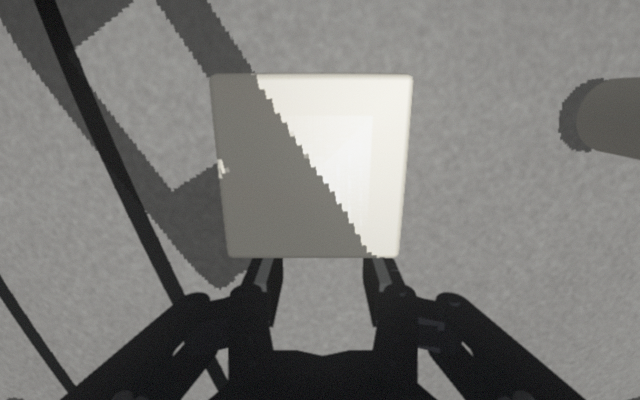

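View pics/t3.png

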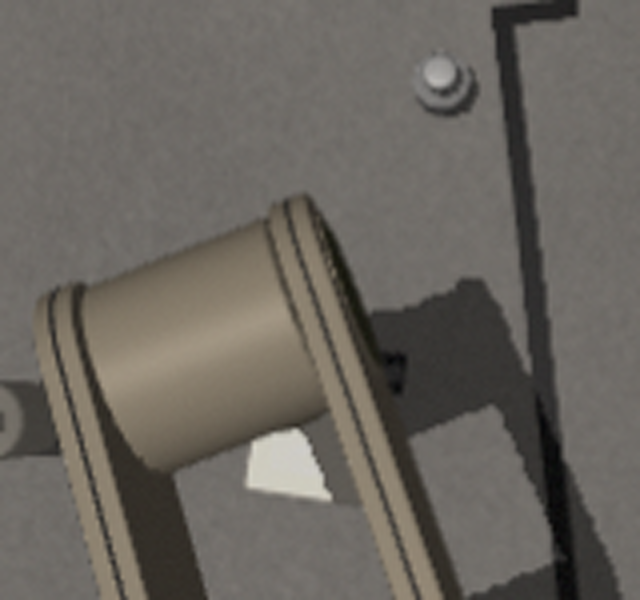

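>>> {"name": "jog_arm", "arguments": {"targets": [[-0.01, 0, 0.0, 0, 0, 0, 0.5], [-0.01, 0, 0.008, 0, 0, 0, 0.5], [-0.002, 0, 0.008, 0, 0, 0, 0.5], [0.0, 0, 0.008, 0, 0, 0, 0.5]]}}

```text
time: 3.12
tool_pos: [556.9, 255.3, 78.9]
tcp_rot: [-179.9, -0.2, 170.0]
ft_force: [1.8, -0.9, 0.1]
finger_gap: 42.3
```

>>> {"name": "jog_arm", "arguments": {"targets": [[0.005, 0, -0.004, 0, 0, 0, 0.5], [0.012, 0, -0.014, 0, 0, 0, 0.5], [0.021, 0, -0.024, 0, 0, 0, 0.5], [0.032, 0, -0.032, 0, 0, 0, 0.5], [0.042, 0, -0.037, 0, 0, 0, 0.5]]}}

```text
time: 3.53
tool_pos: [517.1, 263.3, 119.1]
tcp_rot: [179.9, 0.1, 170.0]
ft_force: [2.3, -0.1, 0.3]
finger_gap: 42.6
```

```bash
python3 -c "
from h import *
d=snap('wrist','w4')
d=snap('scene','s4',(300,60,560,300),3)
"
```

```text
(no output)
```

View pics/w4.png

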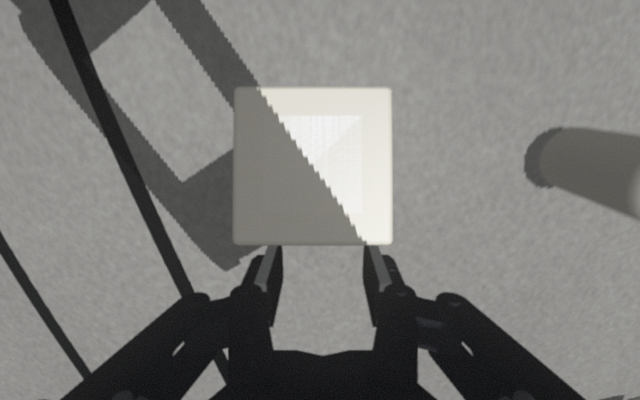

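View pics/s4.png

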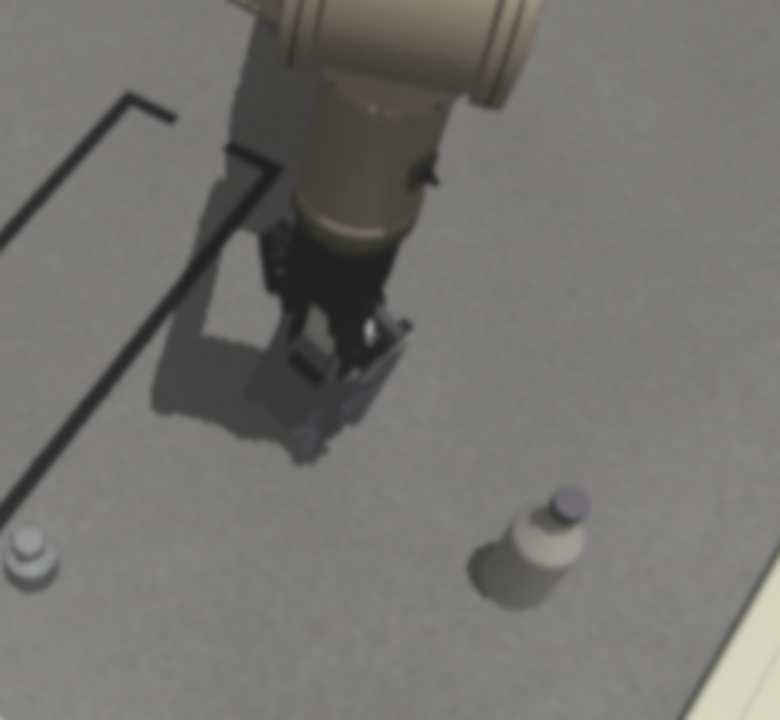

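>>> {"name": "jog_arm", "arguments": {"targets": [[0.01, 0, -0.003, 0, 0, 0, 0.5], [0.02, 0, -0.005, 0, 0, 0, 0.5], [0.03, 0, -0.005, 0, 0, 0, 0.5], [0.036, 0, -0.005, 0, 0, 0, 0.5], [0.036, 0, -0.005, 0, 0, 0, 0.5]]}}

```text
time: 4.05
tool_pos: [480.2, 269.3, 121.9]
tcp_rot: [-180.0, -0.1, 170.0]
ft_force: [-0.2, -0.4, 0.5]
finger_gap: 42.7
```

```bash
python3 -c "
from h import *
d=snap('wrist','w5')
d=snap('scene','s5',(300,60,560,300),3)
"
```

```text
(no output)
```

View pics/w5.png

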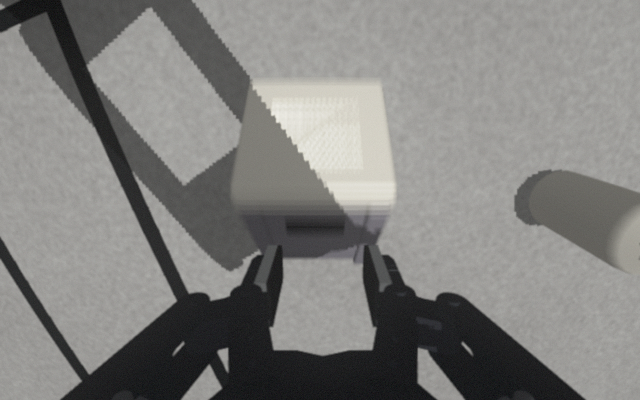

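View pics/s5.png

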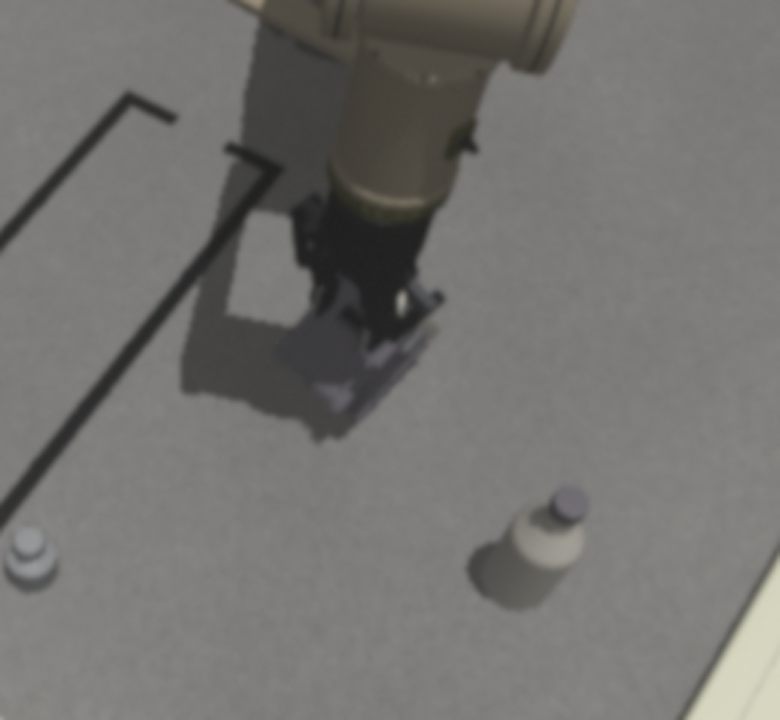

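>>> {"name": "jog_arm", "arguments": {"targets": [[0, 0, 0, 0, 0, 0, 0.5], [0, 0, 0, 0, 0, 0, 0.5], [0, 0, -0.03, 0, 0, 0, 0.5]]}}

```text
time: 4.4
tool_pos: [478.5, 267.3, 146.2]
tcp_rot: [-179.6, -0.5, 170.0]
ft_force: [-0.7, -0.5, -1.7]
finger_gap: 42.8
```

```bash
python3 -c "
from h import *
d=snap('wrist','w6')
d=snap('scene','s6',(300,60,560,300),3)
"
```

```text
(no output)
```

View pics/w6.png

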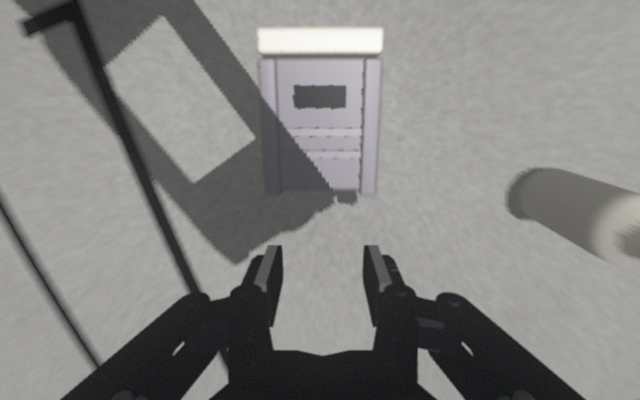

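View pics/s6.png

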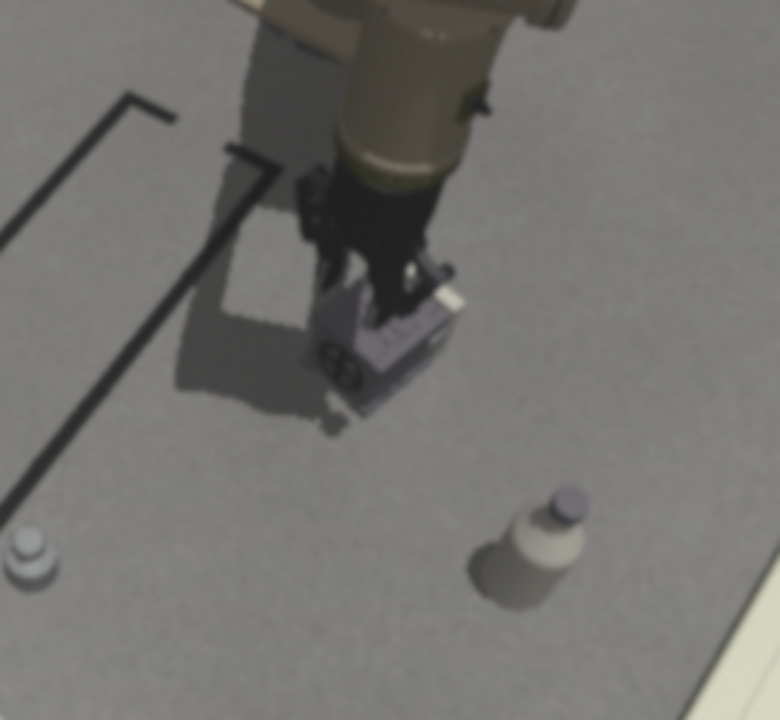

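```bash
python3 -c "
from h import *
rel(630,-249,170,167.2)
"
```

```text
t 4.5 d [-0.2337 -0.4857 -0.0138] w [0.003 0.005 0.048] rows 12.9
```

>>> {"name": "jog_arm", "arguments": {"targets": [[-0.234, -0.486, -0.02, 0, 0, 0.048, 0.5], [-0.234, -0.486, -0.02, 0, 0, 0.048, 0.5], [-0.234, -0.486, -0.02, 0, 0, 0.048, 0.5], [-0.234, -0.486, -0.02, 0, 0, 0.048, 0.5], [-0.234, -0.486, -0.02, 0, 0, 0.048, 0.5]]}}

```text
time: 4.92
tool_pos: [539.0, 66.7, 160.5]
tcp_rot: [180.0, 0.1, 167.3]
ft_force: [0.6, 1.3, 1.4]
finger_gap: 42.9
```

```bash
python3 -c "
from h import *
rel(630,-249,170,167.2)
"
```

```text
t 4.92 d [-0.1585 -0.2879 -0.0095] w [0.    0.001 0.001] rows 7.9
```

>>> {"name": "jog_arm", "arguments": {"targets": [[-0.16, -0.288, -0.005, 0, 0, 0, 0.5], [-0.16, -0.288, -0.005, 0, 0, 0, 0.5], [-0.16, -0.288, -0.005, 0, 0, 0, 0.5], [-0.16, -0.288, -0.005, 0, 0, 0, 0.5], [-0.16, -0.288, -0.005, 0, 0, 0, 0.5]]}}

```text
time: 5.33
tool_pos: [597.3, -133.8, 163.4]
tcp_rot: [-180.0, 0.0, 167.2]
ft_force: [0.5, 1.1, 0.8]
finger_gap: 42.9
```

```bash
python3 -c "
from h import *
rel(630,-249,80,167.2)
"
```

```text
t 5.33 d [-0.0573 -0.1051  0.0835] w [-0.     0.001  0.   ] rows 3.5
```

>>> {"name": "jog_arm", "arguments": {"targets": [[-0.057, -0.105, 0, 0, 0, 0, 0.5], [-0.057, -0.105, 0, 0, 0, 0, 0.5], [-0.057, -0.105, 0, 0, 0, 0, 0.5], [-0.057, -0.105, 0.04, 0, 0, 0, 0.5], [-0.057, -0.105, 0.082, 0, 0, 0, 0.5]]}}

```text
time: 5.75
tool_pos: [632.7, -251.2, 85.1]
tcp_rot: [-179.9, 0.6, 167.0]
ft_force: [1.5, 0.7, -0.7]
finger_gap: 42.4
```

>>> {"name": "jog_arm", "arguments": {"targets": [[0, 0, 0, 0, 0, 0, 0.5]]}}

```text
time: 5.83
tool_pos: [623.6, -245.0, 71.3]
tcp_rot: [179.8, -0.8, 167.1]
ft_force: [-2.1, 1.3, -3.1]
finger_gap: 42.7
```

```bash
python3 -c "
from h import *
snap('wrist','w7')
rel(609,-244,80,167.2)
d=snap('top')
im=d['pixels'];
cv2.imwrite('pics/t7.png',cv2.resize(im[180:300,220:500,::-1],None,fx=2.5,fy=2.5))
"
```

```text
t 5.88 d [ 0.0155 -0.0027 -0.0048] w [ 0.003 -0.012 -0.   ] rows 0.4
```

View pics/w7.png

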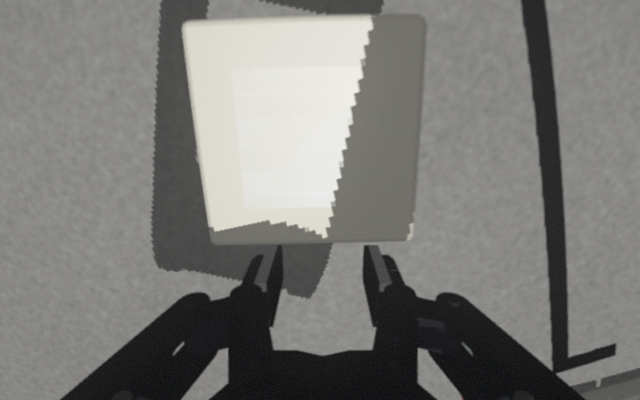

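View pics/t7.png

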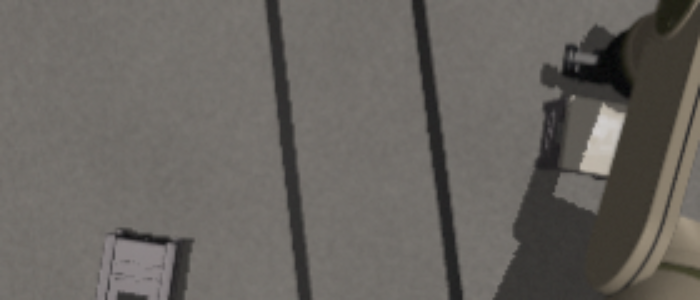

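>>> {"name": "jog_arm", "arguments": {"targets": [[0.008, 0, 0, 0, 0, 0, 0.5], [0.013, 0, 0, 0, 0, 0, 0.5], [0.016, 0, 0, 0, 0, 0, 0.5]]}}

```text
time: 6.18
tool_pos: [615.0, -243.0, 85.2]
tcp_rot: [-179.9, 0.2, 167.3]
ft_force: [-0.8, 0.5, -0.2]
finger_gap: 42.3
```

>>> {"name": "jog_arm", "arguments": {"targets": [[0.007, 0, -0.006, 0, 0, 0, 0.5], [0.014, 0, -0.016, 0, 0, 0, 0.5], [0.023, 0, -0.026, 0, 0, 0, 0.5], [0.034, 0, -0.034, 0, 0, 0, 0.5], [0.045, 0, -0.039, 0, 0, 0, 0.5]]}}

```text
time: 6.6
tool_pos: [570.3, -233.0, 123.9]
tcp_rot: [-179.9, 0.2, 167.3]
ft_force: [1.8, -0.3, 0.6]
finger_gap: 42.5
```

```bash
python3 -c "
from h import *
d=snap('wrist','w8')
"
```

```text
(no output)
```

View pics/w8.png

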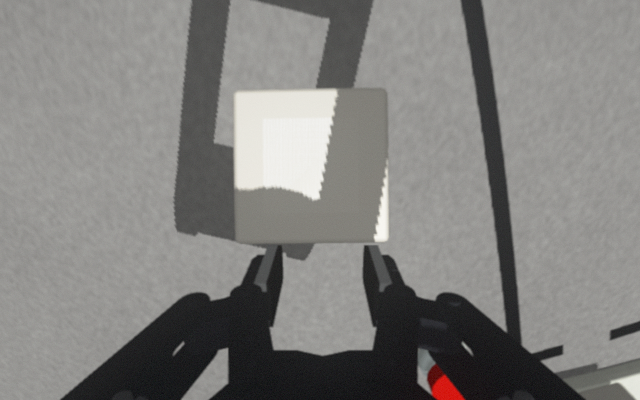

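>>> {"name": "jog_arm", "arguments": {"targets": [[0.01, 0, -0.001, 0, 0, 0, 0.5], [0.02, 0, -0.001, 0, 0, 0, 0.5], [0.03, 0, -0.001, 0, 0, 0, 0.5], [0.037, 0, -0.001, 0, 0, 0, 0.5], [0.037, 0, -0.001, 0, 0, 0, 0.5]]}}

```text
time: 7.07
tool_pos: [533.0, -224.4, 122.6]
tcp_rot: [-180.0, 0.0, 167.2]
ft_force: [0.2, 0.4, 0.9]
finger_gap: 43.0
```

>>> {"name": "jog_arm", "arguments": {"targets": [[0, 0, 0, 0, 0, 0, 0.5], [0, 0, 0, 0, 0, 0, 0.5], [0, 0, -0.03, 0, 0, 0, 0.5]]}}

```text
time: 7.32
tool_pos: [530.4, -222.8, 145.6]
tcp_rot: [179.8, -0.6, 167.2]
ft_force: [-0.7, 0.2, -1.3]
finger_gap: 42.5
```

```bash
python3 -c "
from h import *
d=snap('wrist','w9')
d=snap('scene','s9',(180,40,460,250),2.8)
"
```

```text
(no output)
```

View pics/w9.png

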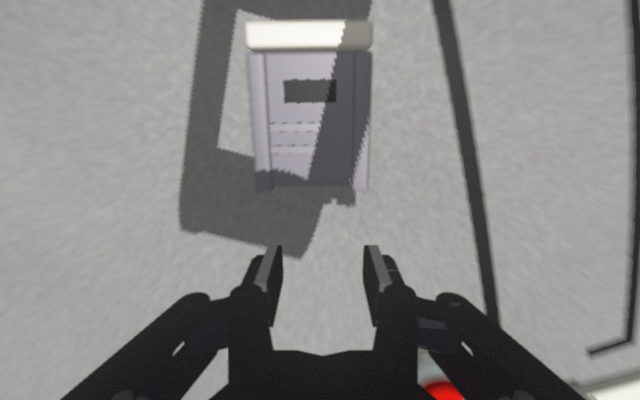

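View pics/s9.png

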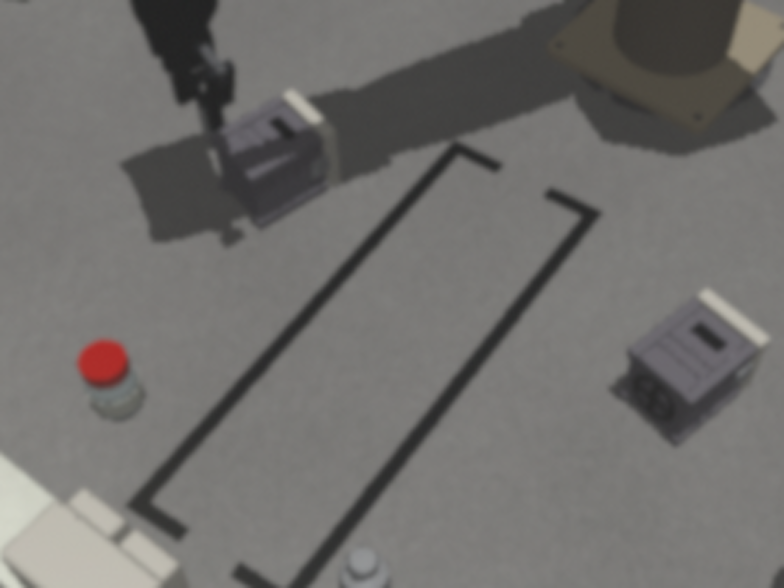

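```bash
python3 -c "
from h import *
d=snap('top','t10',(230,220,340,330),7)
snap('scene','s10',(370,120,470,210),7)
"
```

```text
(no output)
```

View pics/t10.png

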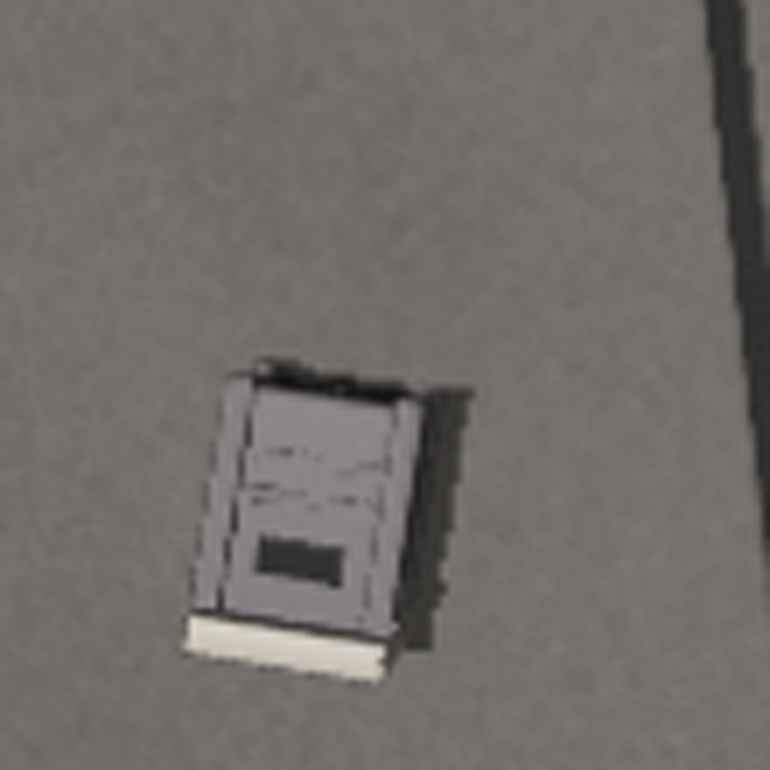

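View pics/s10.png

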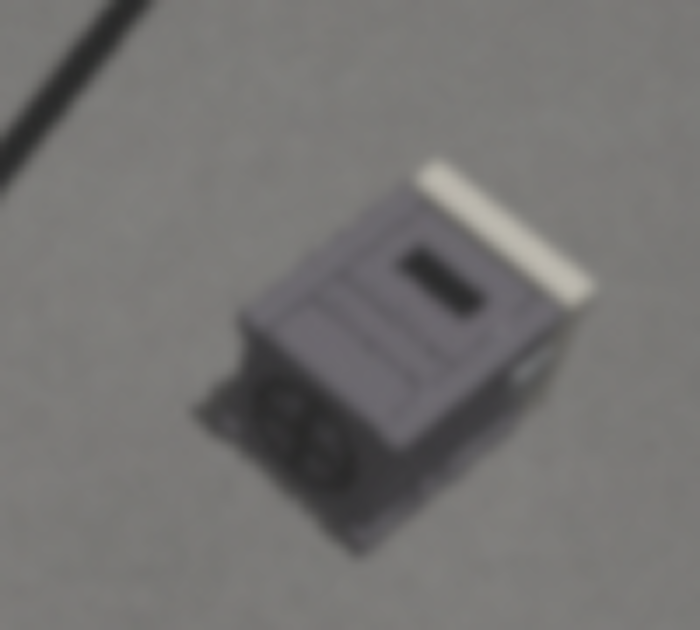

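```bash
python3 -c "
from h import *
d=snap('top')
c=np.array([[230,375],[425,400],[385,683],[187,650]])/7+[230,220]-.4
w=plane(d,c,80);print(w.round(0),w.mean(0).round(1),[np.linalg.norm(w[i]-w[i-1]).round(0) for i in range(4)])
v=(w[0]+w[1]-w[2]-w[3]);print(np.degrees(np.arctan2(v[1],v[0])))
d=snap('scene')
c=np.array([[240,318],[400,440],[595,290],[430,158]])/7+[370,120]-.4
w=plane(d,c,80);print(w.round(0),w.mean(0).round(1),[np.linalg.norm(w[i]-w[i-1]).round(0) for i in range(4)])
v=(w[0]+w[1]-w[2]-w[3]);print(np.degrees(np.arctan2(v[1],v[0])))
rel(430,350,150,80)
"
```

```text
[[469. 307.  80.]
 [457. 230.  80.]
 [349. 248.  80.]
 [363. 325.  80.]] [409.7 277.5  80. ] [np.float64(108.0), np.float64(78.0), np.float64(110.0), np.float64(79.0)]
-9.664216832271592
[[456. 230.  80.]
 [465. 305.  80.]
 [364. 326.  80.]
 [350. 246.  80.]] [408.8 276.6  80. ] [np.float64(108.0), np.float64(75.0), np.float64(103.0), np.float64(82.0)]
-10.011030380076889
t 7.62 d [0.228  0.5374 0.0014] w [-0.    -0.     1.523] rows 14.0
```

```bash
python3 -c "
from h import *
rel(425,367,160,80)
"
```

```text
t 7.62 d [ 0.2366  0.5529 -0.0086] w [-0.    -0.     1.523] rows 14.4
```

>>> {"name": "jog_arm", "arguments": {"targets": [[0.237, 0.553, -0.009, 0, 0, 1.523, 0.3], [0.237, 0.553, -0.009, 0, 0, 1.523, 0.3], [0.237, 0.553, -0.009, 0, 0, 1.523, 0.3], [0.237, 0.553, -0.009, 0, 0, 1.523, 0.3], [0.237, 0.553, -0.009, 0, 0, 1.523, 0.3]]}}

```text
time: 8.03
tool_pos: [496.9, -28.4, 153.6]
tcp_rot: [-179.9, -0.1, 132.9]
ft_force: [0.5, -0.5, -0.1]
finger_gap: 59.9
```

```bash
python3 -c "
from h import *
rel(425,367,160,80)
"
```

```text
t 8.03 d [ 0.3386  0.2166 -0.0061] w [-0.002 -0.001  0.924] rows 9.6
```

>>> {"name": "jog_arm", "arguments": {"targets": [[0.339, 0.217, -0.012, 0, 0, 0.924, 0.3], [0.339, 0.217, -0.012, 0, 0, 0.924, 0.3], [0.339, 0.217, -0.012, 0, 0, 0.924, 0.3], [0.339, 0.217, -0.012, 0, 0, 0.924, 0.3], [0.339, 0.217, -0.012, 0, 0, 0.924, 0.3]]}}

```text
time: 8.45
tool_pos: [464.1, 150.9, 159.4]
tcp_rot: [-179.9, 0.0, 101.6]
ft_force: [0.6, -0.5, 0.4]
finger_gap: 59.8
```

```bash
python3 -c "
from h import *
rel(425,367,160,80)
"
```

```text
t 8.45 d [ 0.2195  0.0052 -0.0007] w [-0.001  0.     0.377] rows 5.3
```

>>> {"name": "jog_arm", "arguments": {"targets": [[0.22, 0.005, 0, 0, 0, 0.377, 0.3], [0.22, 0.005, 0, 0, 0, 0.377, 0.3], [0.22, 0.005, 0, 0, 0, 0.377, 0.3], [0.22, 0.005, 0, 0, 0, 0.377, 0.3], [0.22, 0.005, 0, 0, 0, 0.377, 0.3]]}}

```text
time: 8.87
tool_pos: [428.6, 340.9, 159.2]
tcp_rot: [-180.0, 0.1, 80.1]
ft_force: [0.2, -0.7, 0.0]
finger_gap: 60.0
```

```bash
python3 -c "
from h import *
rel(425,367,30,80)
"
```

```text
t 8.87 d [ 0.0252 -0.0079  0.1292] w [-0.001  0.001  0.002] rows 3.2
```

>>> {"name": "jog_arm", "arguments": {"targets": [[0.025, -0.008, 0, 0, 0, 0, 0.3], [0.025, -0.008, 0.04, 0, 0, 0, 0.3], [0.025, -0.008, 0.08, 0, 0, 0, 0.3], [0.025, -0.008, 0.11, 0, 0, 0, 0.3], [0.025, -0.008, 0.125, 0, 0, 0, 0.3]]}}

```text
time: 9.28
tool_pos: [422.3, 363.4, 29.0]
tcp_rot: [-179.7, 0.3, 80.4]
ft_force: [-1.0, 0.1, -1.9]
finger_gap: 59.9
```

>>> {"name": "jog_arm", "arguments": {"targets": [[0, 0, 0, 0, 0, 0, 0.3], [0, 0, 0, 0, 0, 0, 0.3]]}}

```text
time: 9.45
tool_pos: [424.7, 364.6, 33.6]
tcp_rot: [-179.8, 0.2, 80.3]
ft_force: [0.6, 0.3, -0.6]
finger_gap: 60.0
```

```bash
python3 -c "
from h import *
rel(418.2,327.4,30,80)
snap('wrist','w11')
"
```

```text
t 9.45 d [-0.0378 -0.0002  0.0037] w [-0.003  0.003  0.006] rows 0.9
```

View pics/w11.png

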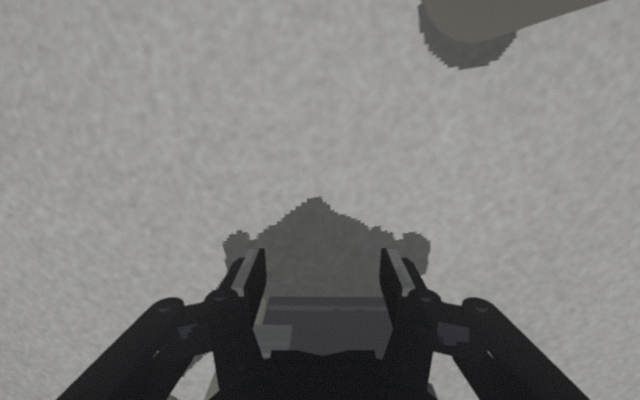

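>>> {"name": "jog_arm", "arguments": {"targets": [[-0.012, 0, 0.002, 0, 0, 0, 0.3], [-0.023, 0, 0.002, 0, 0, 0, 0.3], [-0.032, 0, 0.002, 0, 0, 0, 0.3], [-0.04, 0, 0.002, 0, 0, 0, 0.3], [-0.048, 0, 0.002, 0, 0, 0, 0.3]]}}

```text
time: 9.92
tool_pos: [418.6, 317.9, 34.4]
tcp_rot: [179.9, -0.1, 80.3]
ft_force: [0.5, 2.8, 0.3]
finger_gap: 59.7
```

```bash
python3 -c "
from h import *
rel(415,265,30,83)
snap('wrist','w12')
"
```

```text
t 9.92 d [-0.0528  0.0054  0.0043] w [ 0.002 -0.002 -0.047] rows 1.3
```

View pics/w12.png

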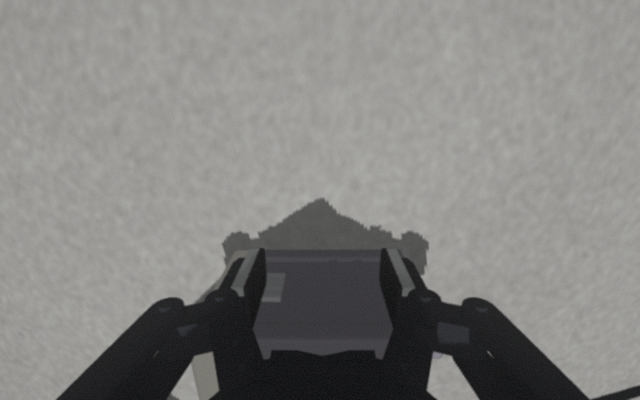

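>>> {"name": "jog_arm", "arguments": {"targets": [[-0.0105, 0.001, 0.001, 0, 0, -0.01, 0.3], [-0.021, 0.002, 0.001, 0, 0, -0.02, 0.3], [-0.0315, 0.003, 0.001, 0, 0, -0.03, 0.3], [-0.042, 0.004, 0.001, 0, 0, -0.04, 0.3], [-0.0525, 0.005, 0.001, 0, 0, -0.05, 0.3]]}}

```text
time: 10.38
tool_pos: [414.4, 265.5, 32.9]
tcp_rot: [179.9, -0.1, 83.2]
ft_force: [-0.1, 3.1, 0.9]
finger_gap: 60.1
```

>>> {"name": "jog_arm", "arguments": {"targets": [[-0.0105, 0.001, 0.001, 0, 0, -0.01, 0.3], [-0.021, 0.002, 0.001, 0, 0, -0.02, 0.3], [-0.0315, 0.003, 0.001, 0, 0, -0.03, 0.3], [-0.042, 0.004, 0.001, 0, 0, -0.04, 0.3], [-0.0525, 0.005, 0.001, 0, 0, -0.05, 0.3]]}}

```text
time: 10.8
tool_pos: [413.8, 213.2, 32.6]
tcp_rot: [179.9, -0.1, 86.1]
ft_force: [0.0, 3.9, 5.0]
finger_gap: 59.7
```

```bash
python3 -c "
from h import *
rel(412,160,30,88.5)
rel(410,54,30,94.4)
snap('scene','s12',(180,40,460,250),2.8)
"
```

```text
t 10.8 d [-0.0532  0.0019  0.0025] w [ 0.002 -0.002 -0.043] rows 1.3
t 10.8 d [-0.1591  0.0072  0.0022] w [ 0.002 -0.002 -0.146] rows 3.8
```

View pics/s12.png

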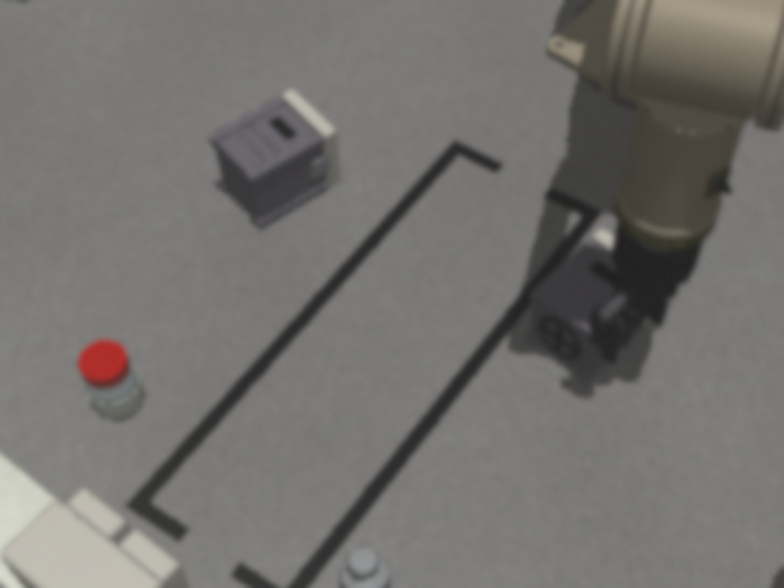

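>>> {"name": "jog_arm", "arguments": {"targets": [[-0.0105, 0.0005, 0, 0, 0, -0.01, 0.3], [-0.021, 0.001, 0, 0, 0, -0.02, 0.3], [-0.0315, 0.001, 0, 0, 0, -0.03, 0.3], [-0.042, 0.0015, 0, 0, 0, -0.04, 0.3], [-0.053, 0.002, 0, 0, 0, -0.049, 0.3]]}}

```text
time: 11.27
tool_pos: [412.2, 160.2, 32.6]
tcp_rot: [179.8, -0.1, 88.9]
ft_force: [-0.5, 4.5, 6.2]
finger_gap: 59.8
```

>>> {"name": "jog_arm", "arguments": {"targets": [[-0.0105, 0, 0, 0, 0, -0.01, 0.3], [-0.021, 0, 0, 0, 0, -0.02, 0.3], [-0.0315, 0, 0, 0, 0, -0.03, 0.3], [-0.042, 0, 0, 0, 0, -0.04, 0.3], [-0.053, 0, 0, 0, 0, -0.049, 0.3]]}}

```text
time: 11.68
tool_pos: [411.2, 107.1, 32.6]
tcp_rot: [179.8, -0.1, 91.7]
ft_force: [0.1, 5.6, 5.5]
finger_gap: 59.5
```

```bash
python3 -c "
from h import *
rel(410,54,30,94.4)
snap('scene','s13',(180,40,460,250),2.8)
"
```

```text
t 11.68 d [-0.053  -0.0027  0.0025] w [ 0.003 -0.001 -0.048] rows 1.3
```

View pics/s13.png

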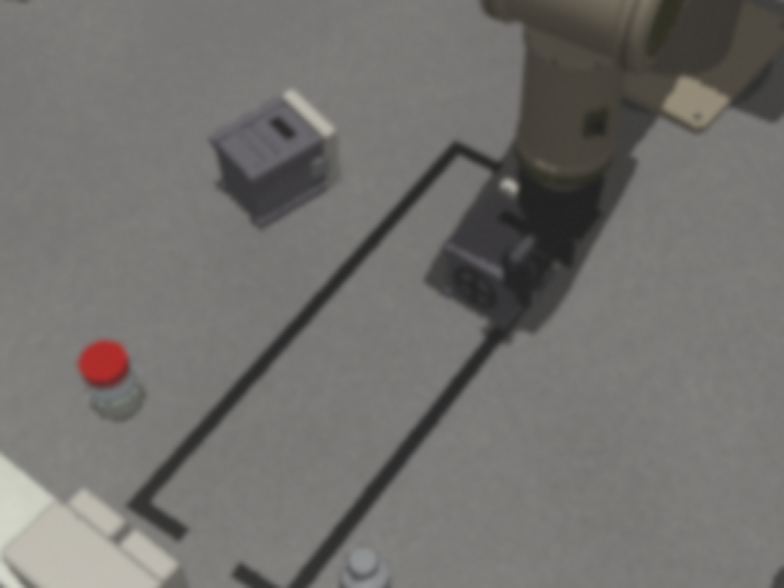

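>>> {"name": "jog_arm", "arguments": {"targets": [[-0.0105, 0, 0, 0, 0, -0.01, 0.3], [-0.021, -0.001, 0, 0, 0, -0.02, 0.3], [-0.0315, -0.001, 0, 0, 0, -0.03, 0.3], [-0.041, -0.002, 0, 0, 0, -0.04, 0.3], [-0.048, -0.002, 0, 0, 0, -0.048, 0.3]]}}

```text
time: 12.15
tool_pos: [410.4, 58.7, 32.5]
tcp_rot: [179.9, -0.1, 94.4]
ft_force: [-0.6, 4.5, 5.7]
finger_gap: 59.8
```

>>> {"name": "jog_arm", "arguments": {"targets": [[-0.003, 0, 0, 0, 0, 0, 0.3], [-0.005, 0, 0, 0, 0, 0, 0.3], [-0.005, 0, 0, 0, 0, 0, 0.3], [0.0, 0, 0, 0, 0, 0, 0.3], [0.02, 0, 0, 0, 0, 0, 0.3]]}}

```text
time: 12.57
tool_pos: [408.4, 77.4, 31.7]
tcp_rot: [179.9, 0.1, 94.3]
ft_force: [-0.4, 0.3, 0.8]
finger_gap: 60.0
```

>>> {"name": "jog_arm", "arguments": {"targets": [[0.03, 0, 0, 0, 0, 0, 0.3], [0.05, 0, -0.02, 0, 0, 0, 0.3], [0.07, 0, -0.05, 0, 0, 0, 0.3], [0.1, 0, -0.08, 0, 0, 0, 0.3], [0.13, 0, -0.11, 0, 0, 0, 0.3]]}}

```text
time: 12.98
tool_pos: [397.1, 208.1, 141.3]
tcp_rot: [-180.0, 0.0, 94.3]
ft_force: [0.2, -0.5, -0.3]
finger_gap: 60.2
```

>>> {"name": "jog_arm", "arguments": {"targets": [[0.2, -0.05, -0.05, 0, 0, 0, 0.3], [0.2, -0.05, -0.05, 0, 0, 0, 0.3], [0.2, -0.05, -0.05, 0, 0, 0, 0.3], [0.2, -0.05, -0.05, 0, 0, 0, 0.3], [0.2, -0.05, -0.05, 0, 0, 0, 0.3]]}}

```text
time: 13.4
tool_pos: [332.6, 401.1, 189.9]
tcp_rot: [180.0, -0.0, 94.4]
ft_force: [0.5, 0.2, 0.8]
finger_gap: 59.9
```

```bash
python3 -c "
from h import *
snap('scene','s14',(180,40,460,250),2.8)
snap('top','t14',(310,220,430,350),6)
"
```

```text
(no output)
```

View pics/s14.png

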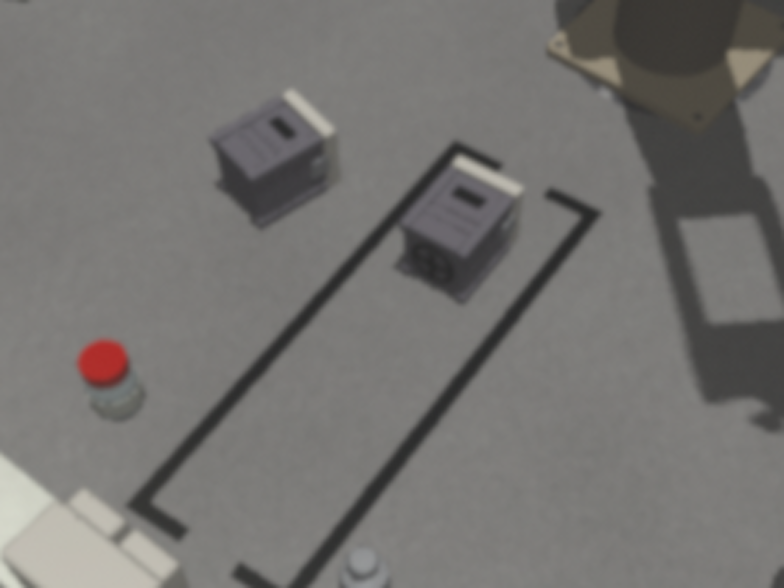

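View pics/t14.png

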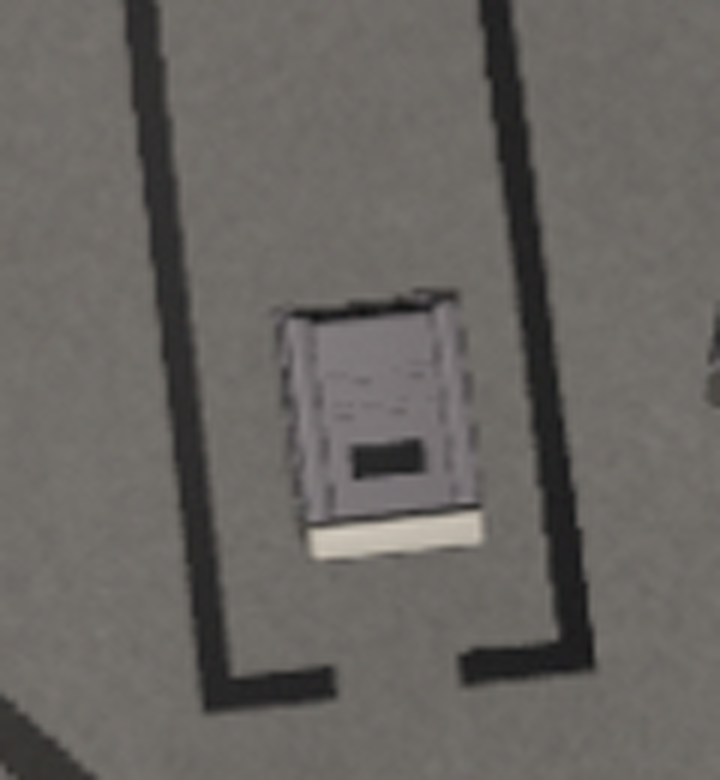

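```bash
python3 -c "
from h import *
d=snap('top','t15')
f=lambda c:np.array(c)/6+[310,220]-.4
w=plane(d,f([[285,318],[455,298],[482,545],[310,560]]),80)[:,:2]
L=plane(d,f([[160,130],[228,680]]),0)[:,:2]; Rr=plane(d,f([[500,130],[560,640]]),0)[:,:2]
def dist(p,l):
    u=(l[1]-l[0])/np.linalg.norm(l[1]-l[0]); q=p-l[0]; return u[0]*q[...,1]-u[1]*q[...,0]
print(w.round(0),w.mean(0)); print(dist(w,L).round(0),dist(w,Rr).round(0), dist(Rr[0],L))
"
```

```text
[[464.  46.]
 [470. -32.]
 [360. -39.]
 [355.  39.]] [412.22088452   3.7284656 ]
[ 44. 123. 120.  42.] [-121.  -43.  -44. -122.] 167.01681083294855
```

View pics/t15.png

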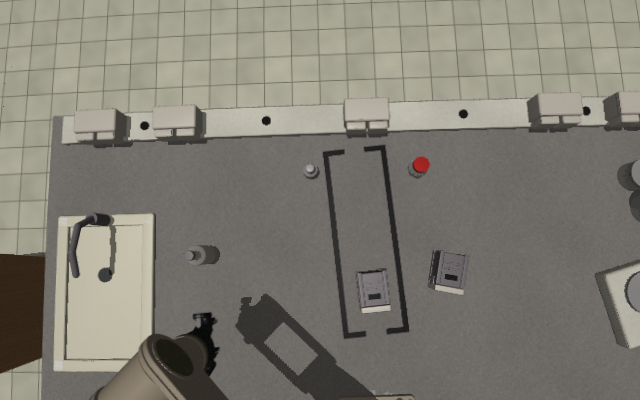

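```bash
python3 -c "
from h import *
print(r.hand_in())
"
```

```text
the job is handed in; nothing more can be done
None
```

I tipped both crates toward the robot with the fingers, and the ring-and-cross turned out to be under the left one. I then pushed that crate, still on its side, into the dispatch lane and handed the job in after about 14 s of the 64 s allowed.

- **Stamped crate:** it lies at about x = 412, y = 4 mm, lined up with the lane. The last top picture shows about 40 mm of clear bench to each strip, and it is inside the end ticks.
- **Plain crate:** its underside showed bare. It lies on its side well outside the lane, to the right.
- **Bystanders:** the bottle, jar and weight stand where they started in the top picture. The arm ended clear of everything, and the wrist force read at most about 8 N.
- **First tip failed:** my first level push slid the left crate about 50 mm upright instead of tipping it. Pushing forward and upward together tipped both crates.
- **Lane width disagreed:** my hand-picked pixels gave 167 mm between the strips instead of 160 mm, which is small beside the 40 mm margins.

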